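Centre the succulent on its plinth

TASK

The potted succulent stands off-centre on its small marble plinth on the coffee table: push it with light taps of the fingertips, low on the pot's belly, until it stands upright in the middle of the plinth. Be gentle: never pick it up or tip it, and do not shift the plinth or disturb the other things on the table.

Things in the scene. Friction and masses are not known exactly. Their poses are not given: they have to be found in the camera images.
- pot: terracotta pot with green succulent, 0.15-0.31 kg, off-centre on the plinth. Round, z up, origin at centre of underside. Wobbly: narrow foot (36 mm across, only its middle 18 flat, so it rocks); upright belly 66 across from 16 to 26 mm above its underside (widest: a vertical finger touches there); rim 60 across at 54; leaves to 78. Pushed at the belly it slides; near the rim it tips
- plinth: small round white marble plinth with a brass band, 96 mm across, flat top 40 mm above the table, about 0.8 kg, loose on the table. Origin at the centre of its underside, z up. The pot stands on its top with its axis about 20 to 30 mm from the plinth's axis, in any direction.
- mug: white ceramic mug, 85 high, 80 across, handle on its +y side (mm); loose bystander, not to be disturbed. Origin at the centre of its underside, z up.
- candle: amber glass jar candle with wooden lid, 72 across, 85 high (mm); loose bystander, not to be disturbed. Origin at the centre of its underside, z up.
- tealball: teal decorative ball with flat foot, 80 across, 66 high (mm); loose bystander, not to be disturbed. Origin at the centre of its underside, z up.
- remote: black remote control lying flat, 160 x 44, 18 high, long along its x (mm); loose bystander, not to be disturbed. Origin at the centre of its underside, z up.
- coasters: round stack of cork coasters, 92 across, 24 high (mm); loose bystander, not to be disturbed. Origin at the centre of its underside, z up.
Not all that is in view belongs to the job. Of the things that look like the pot, the larger one is meant.

How it is judged (in metres and radians):
At the end, for the whole second after the job is handed in: The pot stands upright and at rest on the plinth's top (tilt under 0.05 rad) with its axis within 7 mm of the plinth's axis, the plinth within 20 mm of where it was (horizontal distance between pot and plinth below 0.007 m and z of pot in the frame of plinth between 0.036 and 0.044 m and angle between pot's own z axis and vertical below 0.05 rad and linear speed of pot below 0.01 m/s and angular speed of pot below 0.1 rad/s and distance of plinth from where it was at the start of the episode below 0.02 m and angle between plinth's own z axis and vertical below 0.03 rad); the robot touches nothing.
It fails at once if the pot is lifted: its underside more than 10 mm above the plinth's top (z of pot in the frame of plinth above 0.05 m).
It fails at once if the pot tips more than 0.26 rad or comes off the plinth (angle between pot's own z axis and vertical above 0.26 rad or z of pot in the frame of plinth below 0.03 m).
It fails at once if the pot is hit or squeezed with more than 15 N (contact force between the arm and pot above 15 N).
It fails at once if the plinth is shifted more than 20 mm (distance of plinth from where it was at the start of the episode above 0.02 m).
It fails at once if another thing on the table is moved more than 20 mm (distance of any of mug, candle, tealball, remote, coasters from where it was at the start of the episode above 0.02 m).
It also fails if it takes over 48 s, if anything falls off the work surface, if the arm or the gripper's body presses on something with over 40 N, if the wrist force passes 120 N, or if a joint passes its speed limit or range.

ROBOT

A 7-joint arm with a two-finger parallel gripper is mounted at the origin on the work surface. World frame = base frame: x ahead of the robot, y to its left, z up, the work surface at z = 0. Lengths are in mm, angles in rad, forces in N, time in s.
With the tool pointing down it reaches from about 400 to 900 mm from the base axis. Payload 5.5 kg.
Tool frame: the origin (TCP) lies at the very end of the fingers, on their centre line; the grasp point (between the pads) lies ctrl.grip_depth behind it (ctrl.grip_depth is the distance from the TCP to the grasp point, in mm); z points along the fingers, y is the line along which they close (so a half turn about z gives the same grasp; the last joint's range is limited). The gripper opens to 85 mm and grips with 20 to 120 N. Pads are 22 mm wide; open, the fingers measure 114 mm over their backs; the gripper's body (76 mm by 85 mm) begins 54 mm behind the grasp point. The pads swing forward as they close: fully open they stand 13 mm farther back than shut.
Start: joints at [-0.911, 0.501, -0.427, 1.55, 0.221, 1.138, -0.21], TCP at [251.168, 599.512, 231.31] pointing down, gripper open.
Joint ranges: [-2.88, 2.88], [-0.31, 2.03], [-1.54, 1.56], [0.2, 2.42], [-1.41, 4.55], [0.19, 2.02], [-2.57, 2.57]. Speed limits (rad/s): [2.57, 2.57, 3.14, 3.14, 3.14, 3.14, 3.14].

INTERFACE

Orientations are given as [roll, pitch, yaw] about the fixed x, y, z axes, in that order (R = Rz(yaw) Ry(pitch) Rx(roll)).
In Python, from bench import monitor, viewer, ticket, ctrl gives the robot as it stands.
- The arm moves only by the tool apply_moves, never from a script. Its argument "commands" is a list of rows, each an object of numbers: "tx", "ty", "tz": the shift along the tool's x, y, z in cm; "rx", "ry", "rz": the turn, a rotation vector about the tool's x, y, z in degrees; "grip": the finger opening in cm, from 0 to 8.54. A call has 1 to 20 rows; each row is the pose to reach, as a shift and turn from the pose commanded when the call began, along the tool's axes at that moment; what a row does not reach only later rows make up. A row lasts 1/8 s, in which the tool goes at most 62.5 mm and 10.7 degrees, less where a joint would pass 70% of its speed; a pose out of reach is approached as far as the arm can. A call with a gripper value outside its range is refused whole. The fingers move at their own pace and stop on an object; "squeeze" is the grip in N (left out, the last holds). Time passes only in rows, so rows that repeat a pose let the fingers close. It gives the time, the measured TCP pose, the force, the opening and the grip force at its end, in the units of the state.
- monitor.get_obs(): the state, without advancing time (a new reading comes with each control period).
- viewer.capture(name): name is "side" or "top" or "wrist"; returns a dict with "frame" (480x640x3 uint8, red, green, blue), "camera_matrix" (3x3 intrinsics, pixels), "R" (3x3) and "t" (3): a world point X has camera coordinates R X + t. Camera axes: x right, y down, z forward; pixel columns grow to the right and rows downward; lengths in mm; the calibration is good to about 2 mm. A picture is of the moment at which its call begins. There is no depth.
- ticket.hand_in(): hands the job in; it is judged then, once.
The state is a dict: "t": time; "joint_positions": joint angles; "joint_velocities": joint speeds; "tau": joint torques, N m; "ee_pos": TCP position; "ee_rot": TCP orientation; "contact_force": force on the tool from outside, world axes, zero at the start; "wrist_torque": the same for the moment, N m; "width": opening from 0.0 (shut) to 1.0 (fully open); "grasp_force": force on a finger pad.
Only numpy, scipy, OpenCV 4.12 (cv2) and the standard library are available. Lean on these libraries where they do the work, as an engineer would, in place of code of your own. Each camera call takes 0.05 s, during which the arm holds its last target. There are 200 camera calls.

## Working session

There is one attempt and no reset: what is moved stays moved. The work goes in short steps, Python scripts to look and compute and a tool call to move; the robot and the scene stay as the last step left them, time stands still between calls to the robot, and variables do not carry over. Pictures are saved under pics/ and viewed, at most 10 in all, crops included, and the job is handed in when it is done.

Besides the shell and the picture viewer there is one more tool, called after "Emit:" as name([rows], argument=value, ...), one row to a line, values as JSON. apply_moves: Moves the arm, as the interface text tells. Its arguments: {"type":"object","properties":{"commands":{"type":"array","items":{"type":"object","properties":{"tx":{"type":"number"},"ty":{"type":"number"},"tz":{"type":"number"},"rx":{"type":"number"},"ry":{"type":"number"},"rz":{"type":"number"},"grip":{"type":"number"}}}},"squeeze":{"type":"number"}},"required":["commands"]}

```bash
mkdir -p pics; ls; python3 - <<'E'
from bench import monitor, viewer, ctrl
import cv2,numpy as np
o=monitor.get_obs()
print(o, ctrl.grip_depth)
for n in("top","side"):
    c=viewer.capture(n); cv2.imwrite(f"pics/{n}0.png",c["frame"][:,:,::-1])
    np.savez(f"pics/{n}0.npz",**c); print(n,c["camera_matrix"],c["R"],c["t"])
E
```

```text
pics
{'t': 0.0, 'joint_positions': array([-0.91079281,  0.50183868, -0.4267313 ,  1.55145615,  0.22085761,
        1.13830843, -0.21030989]), 'joint_velocities': array([ 6.23428361e-05,  5.47876393e-04, -4.19231957e-04,  2.03639797e-03,
        1.23342880e-04,  1.42573445e-03, -1.76234091e-05]), 'tau': array([-5.49206034e-04, -5.69506967e+01, -5.81611499e+00, -2.80939651e+01,
        1.07381304e-02,  1.15839404e-02,  7.94849370e-06]), 'ee_pos': array([251.0312438 , 598.8150762 , 230.25726581]), 'ee_rot': array([-3.13964355e+00,  1.76761991e-05,  2.74480700e+00]), 'contact_force': array([-0.17959861, -0.58314676, -0.22088732]), 'wrist_torque': array([ 0.07707363,  0.00033949, -0.01430109]), 'grasp_force': 0.0, 'width': 1.0013763034773138} 18.700000000000003
top [[574.35291758   0.         309.2623651 ]
 [  0.         574.35291758 251.09001308]
 [  0.           0.           1.        ]] [[-9.85859448e-04 -9.99809819e-01 -1.94769956e-02]
 [-9.87979808e-01  3.98457872e-03 -1.54531621e-01]
 [ 1.54579839e-01  1.90905319e-02 -9.87795842e-01]] [   8.65146179  571.31585198 1028.99006763]
side [[617.93943901   0.         320.98465069]
 [  0.         617.93943901 235.85661778]
 [  0.           0.           1.        ]] [[ 9.87186115e-01 -1.59573068e-01  9.88108761e-05]
 [-8.34895018e-02 -5.17028678e-01 -8.51886641e-01]
 [ 1.35989253e-01  8.40962414e-01 -5.23726209e-01]] [-535.06986606   93.48221615 1133.66878909]
```

View pics/top0.png

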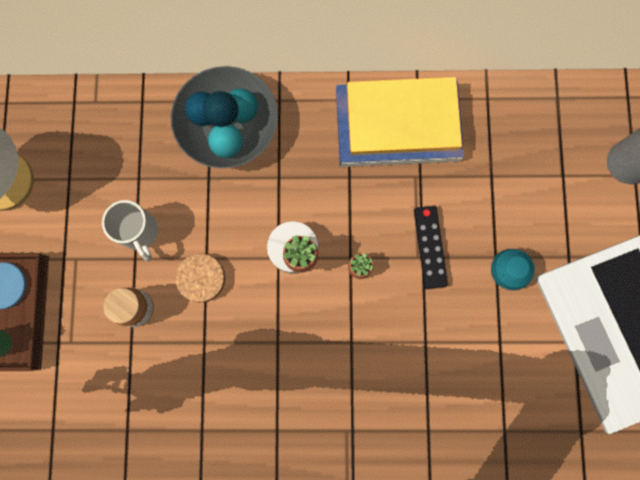

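View pics/side0.png

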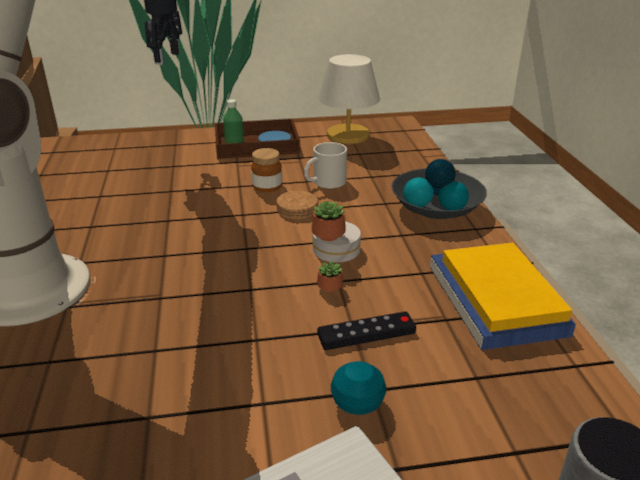

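The pot could be the plant on the plinth (top 300,252; side 328,220) or the small plant on the table (top 361,265; side 330,276). The larger one on the plinth is the one meant. The bowl with balls and the laptop are clutter. I'll check the choice in a close crop and measure.

```bash
cat > h.py <<'E'
import numpy as np, cv2
from scipy.optimize import least_squares
def ray(c,uv,z):
    uv=np.atleast_2d(uv).astype(float); K,R,t=c["camera_matrix"],c["R"],c["t"]
    d=np.c_[uv,np.ones(len(uv))]@np.linalg.inv(K).T@R; C=-R.T@t
    return C+d*((z-C[2])/d[:,2])[:,None]
def proj(c,X):
    p=(np.atleast_2d(X)@c["R"].T+c["t"])@c["camera_matrix"].T; return p[:,:2]/p[:,2:]
def masks(c):
    h=cv2.cvtColor(c["frame"],cv2.COLOR_RGB2HSV)
    white=cv2.inRange(h,(0,0,120),(180,70,255))
    terra=cv2.inRange(h,(0,120,40),(9,255,255))|cv2.inRange(h,(174,120,40),(180,255,255))
    green=cv2.inRange(h,(35,60,25),(85,255,255))
    return white,terra,green
def circ(P,r):
    f=least_squares(lambda q:np.hypot(P[:,0]-q[0],P[:,1]-q[1])-r,P[:,:2].mean(0),loss="soft_l1",f_scale=1.)
    return f.x, np.sqrt(np.mean(f.fun**2))
E
python3 - <<'E'
from h import *
t,s=np.load("pics/top0.npz"),np.load("pics/side0.npz")
out=[]
for c,(u,v) in((t,(310,255)),(s,(335,235))):
    f=c["frame"][v-50:v+50,u-65:u+65,::-1]
    ms=masks(c); g=np.zeros_like(f)
    for i,m in enumerate(ms): g[...,[0,2,1][i]]=m[v-50:v+50,u-65:u+65]
    out.append(np.hstack([cv2.resize(x,(390,300),interpolation=cv2.INTER_NEAREST) for x in(f,g)]))
cv2.imwrite("pics/crop0.png",np.vstack(out))
E
```

```text
(no output)
```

View pics/crop0.png

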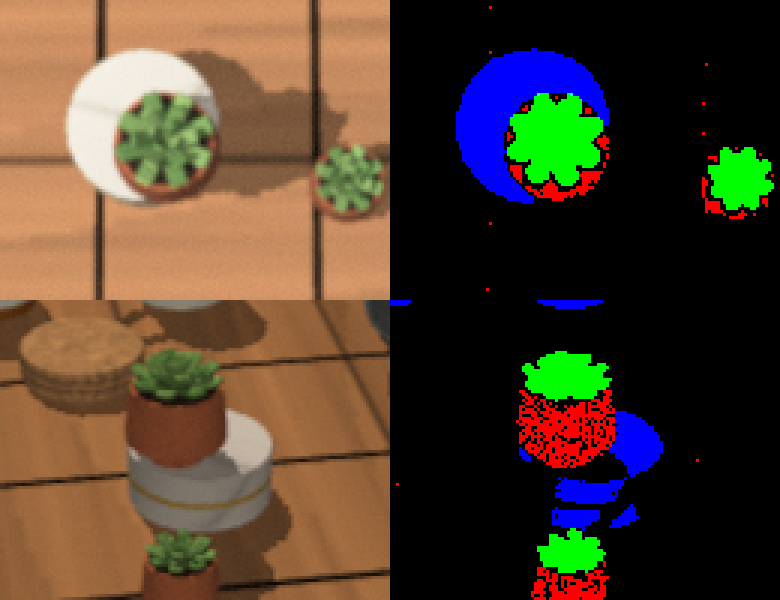

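```bash
cat >> h.py <<'E'
def find(t,pl0=None):
    w,r,g=masks(t); big=lambda m:max(cv2.findContours(m,cv2.RETR_EXTERNAL,cv2.CHAIN_APPROX_NONE)[0],key=cv2.contourArea)[:,0,:]
    L=np.zeros_like(w); L[195:310,245:342]=255
    pm=cv2.morphologyEx((r|g)&L,cv2.MORPH_OPEN,np.ones((2,2)))
    pm=cv2.morphologyEx(pm,cv2.MORPH_CLOSE,np.ones((5,5))); 
    hull=big(pm); P=ray(t,hull,61); pot,e1=circ(P,33.)
    c=big(w&L).astype(float); near=cv2.dilate(pm,np.ones((9,9)))
    c=c[[near[int(v),int(u)]==0 for u,v in c]]
    Q=ray(t,c,40); ctr=Q.mean(0); pl,e2=circ(Q,48.)
    for _ in range(3):   # rim of the top only: no near side
        k=(Q[:,0]>pl[0]-15)&(abs(np.hypot(*(Q[:,:2]-pl).T)-48)<4); pl,e2=circ(Q[k],48.)
    return pot,e1,pl,e2,k.sum()
E
python3 - <<'E'
from h import *
t,s=np.load("pics/top0.npz"),np.load("pics/side0.npz")
print(find(t)); pot,_,pl,_,_=find(t); print(pl-pot,np.hypot(*(pl-pot)))
# side check: belly left/right extremes
w,r,g=masks(s); L=np.zeros_like(r);L[195:245,295:360]=255
m=cv2.morphologyEx(r&L,cv2.MORPH_CLOSE,np.ones((5,5)))
for v in range(212,242,3):
    x=np.flatnonzero(m[v]); print(v,x.min(),x.max()) if len(x) else 0
a=np.linspace(0,2*np.pi,73)
for z,rr in((56,33),(66,33),(94,30)):
    q=proj(s,np.c_[pot[0]+rr*np.cos(a),pot[1]+rr*np.sin(a),0*a+z]); print(z,q.min(0),q.max(0))
q=proj(s,np.c_[pl[0]+48*np.cos(a),pl[1]+48*np.sin(a),0*a+40]); print("pl",q.min(0),q.max(0))
ww=w[200:262,300:372]; ys,xs=np.nonzero(ww); print(xs.max()+300)
h=[("mug",(125,222),85),("candle",(122,306),85),("teal",(513,270),40),("remote",(431,248),18),("coast",(200,277),24),("decoy",(361,265),40)]
for n,p,z in h: print(n,ray(t,p,z)[0].round())
E
```

```text
(array([562.96796289,  22.40148217]), np.float64(4.057039738776917), array([581.06423698,  39.16204081]), np.float64(0.708995003234039), np.int64(71))
[18.09627409 16.76055863] 24.66559266557703
215 313 343
218 313 343
221 313 344
224 313 344
227 313 344
230 313 344
233 315 343
236 318 340
239 322 334
56 [312.80741361 220.71383116] [346.80395892 238.21608619]
66 [312.77208364 216.34329922] [346.91771247 233.71348662]
94 [314.24184438 204.64182802] [345.66921218 220.08045766]
pl [313.07076836 219.01597004] [361.52055743 244.09503762]
360
mug [620. 342.  85.]
candle [467. 340.  85.]
teal [ 535. -371.   40.]
remote [ 581. -225.   18.]
coast [526. 215.  24.]
decoy [545. -89.  40.]
```

```bash
cat >> h.py <<'E'
from scipy.spatial.transform import Rotation as Ro
def go(target,Rt):
    from bench import monitor
    o=monitor.get_obs(); R0=Ro.from_euler("xyz",o["ee_rot"])
    d=R0.inv().apply(np.array(target)-o["ee_pos"])/10; rv=np.degrees((R0.inv()*Rt).as_rotvec())
    print("t",round(o["t"],2),"ee",o["ee_pos"].round(1),"shift cm",d.round(2),"rot",rv.round(1)); return d,rv
def tool(yaw,tilt): return Ro.from_euler("xyz",[np.pi,0,yaw])*Ro.from_rotvec([0,np.radians(tilt),0])
E
python3 - <<'E'
from h import *
t=np.load("pics/top0.npz")
w,r,g=masks(t); L=np.zeros_like(w); L[225:280,278:322]=255
m=cv2.morphologyEx((r|g)&L,cv2.MORPH_OPEN,np.ones((2,2)))
hull=cv2.convexHull(np.argwhere(m)[:,::-1].astype(np.int32))[:,0]
P=ray(t,hull,61)
print(hull.tolist()); 
for z,rr in((61,33),(94,30)): 
    c,e=circ(ray(t,hull,z),rr); print(z,c,e)
    q=cv2.minEnclosingCircle(ray(t,hull,z)[:,:2].astype(np.float32)); print(q)
d=np.array([18,16.8])/24.6
yaw=np.arctan2(d[1],d[0]); print(yaw)
go([*(np.array([562,22.4])-d*90),200],tool(yaw,0))
E
```

```text
[[318, 253], [315, 265], [310, 270], [303, 272], [300, 272], [297, 271], [288, 265], [287, 264], [286, 262], [285, 257], [285, 255], [286, 245], [287, 244], [295, 237], [306, 237], [308, 238], [316, 246], [318, 252]]
61 [563.42184265  21.16151789] 1.4169592148993506
((563.7304077148438, 21.043848037719727), 33.76319885253906)
94 [557.55387119  20.4308146 ] 1.5745481445327818
((558.7250366210938, 19.959083557128906), 32.69589614868164)
0.7509290623979402
t 0.1 ee [251.  598.9 230.4] shift cm [-47.26 -49.37   3.12] rot [-1.000e-01  1.000e-01  1.142e+02]
```

Emit:
apply_moves([
  {"tx": -15,"ty": -15,"tz": 0,"rz": 38,"grip": 3.0},
  {"tx": -30,"ty": -30,"tz": 0,"rz": 76,"grip": 3.0},
  {"tx": -47.3,"ty": -49.4,"tz": 0,"rz": 114.5,"grip": 3.0},
  {"tx": -47.3,"ty": -49.4,"tz": 0,"rz": 114.5,"grip": 3.0},
  {"tx": -47.3,"ty": -49.4,"tz": 0,"rz": 114.5,"grip": 3.0},
  {"tx": -47.3,"ty": -49.4,"tz": 0,"rz": 114.5,"grip": 3.0},
  {"tx": -47.3,"ty": -49.4,"tz": 0,"rz": 114.5,"grip": 3.0},
  {"tx": -47.3,"ty": -49.4,"tz": 0,"rz": 114.5,"grip": 3.0},
  {"tx": -47.3,"ty": -49.4,"tz": 0,"rz": 114.5,"grip": 3.0},
  {"tx": -47.3,"ty": -49.4,"tz": 0,"rz": 114.5,"grip": 3.0},
  {"tx": -47.3,"ty": -49.4,"tz": 0,"rz": 114.5,"grip": 3.0},
  {"tx": -47.3,"ty": -49.4,"tz": 0,"rz": 114.5,"grip": 3.0},
  {"tx": -47.3,"ty": -49.4,"tz": 0,"rz": 114.5,"grip": 3.0},
  {"tx": -47.3,"ty": -49.4,"tz": 0,"rz": 114.5,"grip": 3.0},
  {"tx": -47.3,"ty": -49.4,"tz": 2,"rz": 114.5,"grip": 3.0},
  {"tx": -47.3,"ty": -49.4,"tz": 3,"rz": 114.5,"grip": 3.0},
])

```text
validation failed for argument at $.co...
```

Emit:
apply_moves([
  {"tx": -4,"ty": -4.2,"tz": 0,"rz": 9,"grip": 3.0},
  {"tx": -8,"ty": -8.4,"tz": 0,"rz": 18,"grip": 3.0},
  {"tx": -12,"ty": -12.6,"tz": 0,"rz": 27,"grip": 3.0},
  {"tx": -16,"ty": -16.8,"tz": 0,"rz": 36,"grip": 3.0},
  {"tx": -20,"ty": -21,"tz": 0,"rz": 45,"grip": 3.0},
  {"tx": -24,"ty": -25.2,"tz": 0,"rz": 54,"grip": 3.0},
])

```text
validation failed for argument at $.co...
```

Emit:
apply_moves([
  {"tx": -4.0,"ty": -4.2,"tz": 0.0,"rx": 0.0,"ry": 0.0,"rz": 9.0,"grip": 3.0},
])

```text
t: 0.22
ee_pos: [268.3, 547.9, 230.2]
ee_rot: [-3.141, -0.004, 2.591]
contact_force: [1.2, -1.4, 0.2]
width: 0.815
grasp_force: 0.0
```

```bash
python3 -c "
from h import *
go([495.4,-40,200],tool(.755,0))"
```

```text
t 0.23 ee [268.3 547.9 230.2] shift cm [-50.13 -38.22   2.83] rot [-2.000e-01 -1.000e-01  1.052e+02]
```

A row with all seven fields goes through, so I'll use that form.

Emit:
apply_moves([
  {"tx": -4.5,"ty": -3.5,"tz": 0.0,"rx": 0.0,"ry": 0.0,"rz": 9.0,"grip": 3.0},
  {"tx": -9.0,"ty": -7.0,"tz": 0.0,"rx": 0.0,"ry": 0.0,"rz": 18.0,"grip": 3.0},
  {"tx": -13.5,"ty": -10.5,"tz": 0.0,"rx": 0.0,"ry": 0.0,"rz": 27.0,"grip": 3.0},
  {"tx": -18.0,"ty": -14.0,"tz": 0.0,"rx": 0.0,"ry": 0.0,"rz": 36.0,"grip": 3.0},
  {"tx": -22.5,"ty": -17.5,"tz": 0.0,"rx": 0.0,"ry": 0.0,"rz": 45.0,"grip": 3.0},
  {"tx": -27.0,"ty": -21.0,"tz": 0.0,"rx": 0.0,"ry": 0.0,"rz": 54.0,"grip": 3.0},
  {"tx": -31.5,"ty": -24.5,"tz": 0.0,"rx": 0.0,"ry": 0.0,"rz": 63.0,"grip": 3.0},
  {"tx": -36.0,"ty": -28.0,"tz": 0.0,"rx": 0.0,"ry": 0.0,"rz": 72.0,"grip": 3.0},
  {"tx": -40.5,"ty": -31.5,"tz": 0.0,"rx": 0.0,"ry": 0.0,"rz": 81.0,"grip": 3.0},
  {"tx": -45.0,"ty": -35.0,"tz": 0.0,"rx": 0.0,"ry": 0.0,"rz": 90.0,"grip": 3.0},
  {"tx": -50.1,"ty": -38.2,"tz": 1.0,"rx": 0.0,"ry": 0.0,"rz": 99.0,"grip": 3.0},
  {"tx": -50.1,"ty": -38.2,"tz": 2.0,"rx": 0.0,"ry": 0.0,"rz": 105.2,"grip": 3.0},
  {"tx": -50.1,"ty": -38.2,"tz": 2.8,"rx": 0.0,"ry": 0.0,"rz": 105.2,"grip": 3.0},
  {"tx": -50.1,"ty": -38.2,"tz": 2.8,"rx": 0.0,"ry": 0.0,"rz": 105.2,"grip": 3.0},
])

```text
t: 1.98
ee_pos: [496.1, -42.1, 202.4]
ee_rot: [-3.14, 0.001, 0.755]
contact_force: [0.7, -0.5, -0.4]
width: 0.352
grasp_force: 0.0
```

```bash
python3 - <<'E'
from h import *
from bench import viewer
for n in("wrist","side"):
    c=viewer.capture(n); np.savez(f"pics/{n}1.npz",**c); 
    cv2.imwrite(f"pics/{n}1.png",c["frame"][:,:,::-1]); 
    if n=="wrist": w=c
import cv2
cv2.imwrite("pics/both1.png",np.hstack([cv2.resize(w["frame"],(400,300)),cv2.resize(c["frame"][60:360,120:520],(400,300))])[:,:,::-1])
d=np.array([np.cos(.755),np.sin(.755)])
# tool axis start: 65 mm from pot axis, z 51
go([*(np.array([562.3,21.3])-d*70),51],tool(.755,8))
E
```

```text
t 2.08 ee [496.9 -42.1 203.4] shift cm [ 2.1  -0.13 15.24] rot [-0.  8. -0.]
```

View pics/both1.png

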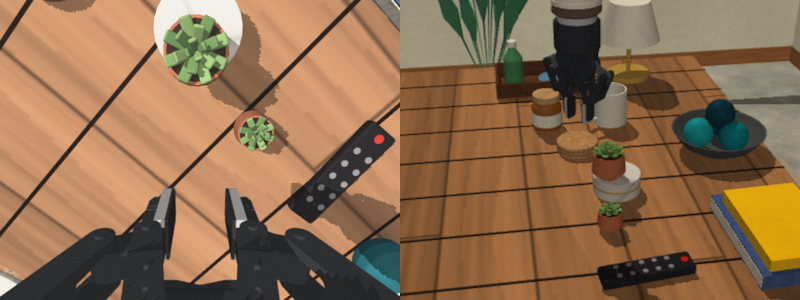

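```bash
cat >> h.py <<'E'
def wfind(c,full=False):
    w,r,g=masks(c); n,lab,st,ce=cv2.connectedComponentsWithStats(cv2.morphologyEx(r|g,cv2.MORPH_CLOSE,np.ones((9,9))))
    i=1+np.argmax(st[1:,4]); m=(lab==i).astype(np.uint8); m=cv2.morphologyEx(m,cv2.MORPH_OPEN,np.ones((7,7)))
    hull=cv2.convexHull(np.argwhere(m)[:,::-1].astype(np.int32))[:,0]
    k=max(cv2.findContours(m,cv2.RETR_EXTERNAL,cv2.CHAIN_APPROX_NONE)[0],key=cv2.contourArea)
    u,v=hull.min(0),hull.max(0)
    n,lab,st,ce=cv2.connectedComponentsWithStats(w)
    b=cv2.dilate(m,np.ones((15,15))); js=np.unique(lab[(b>0)&(w>0)]); j=max(js,key=lambda q:st[q,4])
    q=max(cv2.findContours((lab==j).astype(np.uint8),cv2.RETR_EXTERNAL,cv2.CHAIN_APPROX_NONE)[0],key=cv2.contourArea)[:,0]
    q=q[(b[q[:,1],q[:,0]]==0)&(q[:,1]>2)&(q[:,0]>2)&(q[:,0]<637)]
    return hull,q,(u,v),(q.min(0),q.max(0))
E
python3 - <<'E'
from h import *
c=np.load("pics/wrist1.npz"); hull,q,a,b=wfind(c); print(a,b,len(q))
print("C",-c["R"].T@c["t"])
H=hull[(hull[:,1]>2)]
for z,r in((61,33),(94,30)): print(z,circ(ray(c,H,z),r))
Q=ray(c,q,40); pl,e=circ(Q,48.); print(pl,e)
for _ in range(4):
    k=abs(np.hypot(*(Q[:,:2]-pl).T)-48)<2.5; pl,e=circ(Q[k],48.)
print(pl,e,k.sum())
E
```

```text
(array([262,  24], dtype=int32), array([365, 136], dtype=int32)) (array([245,   3], dtype=int32), array([388,  94], dtype=int32)) 171
C [553.04094539  11.52518677 346.0219466 ]
61 (array([562.33732171,  26.87310194]), np.float64(1.4840657830090942))
94 (array([561.61634714,  25.63031613]), np.float64(0.5220066036458151))
[580.49526506  41.59554559] 0.37219667266639167
[580.49526506  41.59554559] 0.37219667266639167 171
```

```bash
python3 - <<'E'
from h import *
d=np.array([np.cos(.72),np.sin(.72)])
go([*(np.array([562,24.])-d*70),51],tool(.72,8))
E
```

```text
t 2.08 ee [496.9 -42.1 203.4] shift cm [ 2.27 -0.59 15.24] rot [-0.2  8.   2. ]
```

Emit:
apply_moves([
  {"tx": 2.3,"ty": -0.6,"tz": 4.0,"rx": -0.2,"ry": 8.0,"rz": 2.0,"grip": 3.0},
  {"tx": 2.3,"ty": -0.6,"tz": 8.0,"rx": -0.2,"ry": 8.0,"rz": 2.0,"grip": 3.0},
  {"tx": 2.3,"ty": -0.6,"tz": 12.0,"rx": -0.2,"ry": 8.0,"rz": 2.0,"grip": 3.0},
  {"tx": 2.3,"ty": -0.6,"tz": 14.2,"rx": -0.2,"ry": 8.0,"rz": 2.0,"grip": 3.0},
  {"tx": 2.3,"ty": -0.6,"tz": 14.2,"rx": -0.2,"ry": 8.0,"rz": 2.0,"grip": 3.0},
  {"tx": 2.3,"ty": -0.6,"tz": 14.2,"rx": -0.2,"ry": 8.0,"rz": 2.0,"grip": 3.0},
])

```text
t: 2.82
ee_pos: [510.7, -22.7, 62.4]
ee_rot: [3.139, -0.141, 0.718]
contact_force: [-0.4, 0.8, 0.2]
width: 0.356
grasp_force: 0.0
```

```bash
python3 - <<'E'
from h import *
from bench import viewer
w,s=viewer.capture("wrist"),viewer.capture("side")
np.savez("pics/wrist2.npz",**w); np.savez("pics/side2.npz",**s)
cv2.imwrite("pics/both2.png",np.hstack([cv2.resize(w["frame"],(400,300)),cv2.resize(s["frame"][150:270,240:400],(400,300))])[:,:,::-1])
d=np.array([np.cos(.72),np.sin(.72)])
go([*(np.array([562,24.])-d*70),51],tool(.72,8))
from bench import monitor
print(proj(s,monitor.get_obs()["ee_pos"]),"crop px 400+(u-240)*2.5,(v-150)*2.5")
E
```

```text
t 2.92 ee [511.  -22.8  62.8] shift cm [-0.24 -0.16  1.16] rot [ 0.2 -0.1 -0.1]
[[306.52045156 240.76092767]] crop px 400+(u-240)*2.5,(v-150)*2.5
```

View pics/both2.png

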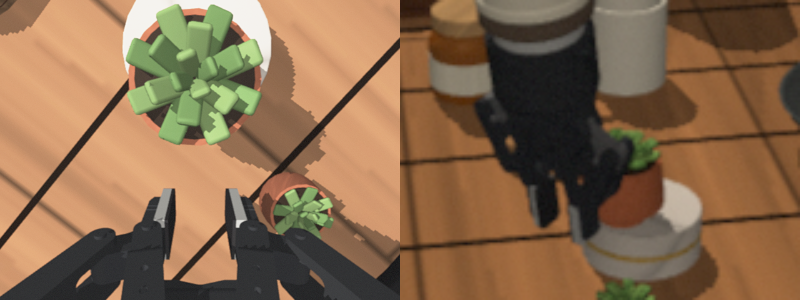

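Emit:
apply_moves([
  {"tx": -0.2,"ty": -0.16,"tz": 0.6,"rx": 0.0,"ry": 0.0,"rz": 0.0,"grip": 3.0},
  {"tx": -0.2,"ty": -0.16,"tz": 1.16,"rx": 0.0,"ry": 0.0,"rz": 0.0,"grip": 3.0},
  {"tx": 0.6,"ty": -0.16,"tz": 1.27,"rx": 0.0,"ry": 0.0,"rz": 0.0,"grip": 3.0},
  {"tx": 1.2,"ty": -0.16,"tz": 1.35,"rx": 0.0,"ry": 0.0,"rz": 0.0,"grip": 3.0},
  {"tx": 1.7,"ty": -0.16,"tz": 1.42,"rx": 0.0,"ry": 0.0,"rz": 0.0,"grip": 3.0},
  {"tx": 2.1,"ty": -0.16,"tz": 1.48,"rx": 0.0,"ry": 0.0,"rz": 0.0,"grip": 3.0},
  {"tx": 2.1,"ty": -0.16,"tz": 1.48,"rx": 0.0,"ry": 0.0,"rz": 0.0,"grip": 3.0},
])

```text
t: 3.8
ee_pos: [526.2, -6.4, 49.6]
ee_rot: [3.14, -0.14, 0.717]
contact_force: [0.3, -1.3, 0.5]
width: 0.351
grasp_force: 0.0
```

```bash
cat > look.py <<'E'
from h import *
import sys
from bench import viewer, monitor
i=sys.argv[1]
w=viewer.capture("wrist"); np.savez(f"pics/wrist{i}.npz",**w)
o=monitor.get_obs(); R0=Ro.from_euler("xyz",o["ee_rot"]); d=R0.apply([1,0,0])[:2]; d/=np.hypot(*d)
l=np.array([d[1],-d[0]])
hull,q,_,_=wfind(w); H=hull[hull[:,1]>2]
pot,e1=circ(ray(w,H,94),30.); pl,e2=circ(ray(w,q,40),48.)
Q=ray(w,q,40)
for _ in range(4):
    k=abs(np.hypot(*(Q[:,:2]-pl).T)-48)<2.5; pl,e2=circ(Q[k],48.)
print("ee",o["ee_pos"].round(1),"F",o["contact_force"].round(1),"pot",pot.round(1),round(e1,2),"pl",pl.round(1),round(e2,2),k.sum())
for n,p in(("pot",pot),("pl",pl)): print(n,"fwd",((p-o["ee_pos"][:2])@d).round(1),"lat",((p-o["ee_pos"][:2])@l).round(1))
a,_,b,_,_=find(viewer.capture("top"))if len(sys.argv)>2 else (0,)*5
print("top pl-pot",b-a)
E
python3 look.py 3; python3 - <<'E'
import numpy as np,cv2
E
```

```text
ee [525.9  -6.7  49.5] F [0.9 0.2 0.1] pot [560.7  24.1] 2.02 pl [580.1  41.2] 0.27 354
pot fwd 46.5 lat -0.4
pl fwd 72.3 lat -0.4
top pl-pot 0
```

Emit:
apply_moves([
  {"tx": 0.15,"ty": 0.0,"tz": 0.02,"rx": 0.0,"ry": 0.0,"rz": 0.0,"grip": 3.0},
  {"tx": 0.3,"ty": 0.0,"tz": 0.04,"rx": 0.0,"ry": 0.0,"rz": 0.0,"grip": 3.0},
  {"tx": 0.4,"ty": 0.0,"tz": 0.06,"rx": 0.0,"ry": 0.0,"rz": 0.0,"grip": 3.0},
  {"tx": 0.5,"ty": 0.0,"tz": 0.07,"rx": 0.0,"ry": 0.0,"rz": 0.0,"grip": 3.0},
  {"tx": 0.6,"ty": 0.0,"tz": 0.08,"rx": 0.0,"ry": 0.0,"rz": 0.0,"grip": 3.0},
  {"tx": 0.7,"ty": 0.0,"tz": 0.1,"rx": 0.0,"ry": 0.0,"rz": 0.0,"grip": 3.0},
  {"tx": 0.8,"ty": 0.0,"tz": 0.11,"rx": 0.0,"ry": 0.0,"rz": 0.0,"grip": 3.0},
  {"tx": 0.9,"ty": 0.0,"tz": 0.13,"rx": 0.0,"ry": 0.0,"rz": 0.0,"grip": 3.0},
  {"tx": 1.0,"ty": 0.0,"tz": 0.14,"rx": 0.0,"ry": 0.0,"rz": 0.0,"grip": 3.0},
  {"tx": 1.1,"ty": 0.0,"tz": 0.15,"rx": 0.0,"ry": 0.0,"rz": 0.0,"grip": 3.0},
  {"tx": 1.2,"ty": 0.0,"tz": 0.17,"rx": 0.0,"ry": 0.0,"rz": 0.0,"grip": 3.0},
])

```text
t: 5.22
ee_pos: [535.1, 1.1, 49.5]
ee_rot: [3.141, -0.14, 0.717]
contact_force: [-1.5, -1.7, 0.3]
width: 0.355
grasp_force: 0.6
```

```bash
python3 look.py 4; python3 - <<'E'
from h import *
from bench import viewer
w=np.load("pics/wrist4.npz"); s=viewer.capture("side")
cv2.imwrite("pics/both4.png",np.hstack([cv2.resize(w["frame"],(400,300)),cv2.resize(s["frame"][150:270,240:400],(400,300))])[:,:,::-1])
E
```

```text
ee [535.2   1.3  49.5] F [-1.5 -0.8 -0.2] pot [563.7  27.2] 1.98 pl [580.2  41.2] 0.25 421
pot fwd 38.5 lat -0.9
pl fwd 60.1 lat -0.6
top pl-pot 0
```

View pics/both4.png

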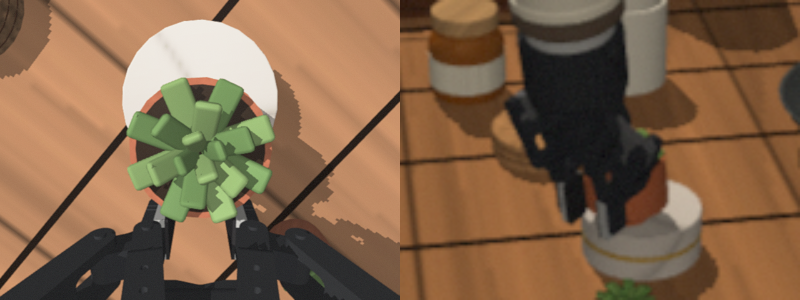

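The fingertips are cradling the pot at about (205,210) in the wrist view. The pot is upright and sliding, and the plinth hasn't moved. I'll keep pushing.

Emit:
apply_moves([
  {"tx": 0.1,"ty": 0.0,"tz": 0.01,"rx": 0.0,"ry": 0.0,"rz": 0.0,"grip": 3.0},
  {"tx": 0.2,"ty": 0.0,"tz": 0.03,"rx": 0.0,"ry": 0.0,"rz": 0.0,"grip": 3.0},
  {"tx": 0.3,"ty": 0.0,"tz": 0.04,"rx": 0.0,"ry": 0.0,"rz": 0.0,"grip": 3.0},
  {"tx": 0.4,"ty": 0.0,"tz": 0.06,"rx": 0.0,"ry": 0.0,"rz": 0.0,"grip": 3.0},
  {"tx": 0.5,"ty": 0.0,"tz": 0.07,"rx": 0.0,"ry": 0.0,"rz": 0.0,"grip": 3.0},
  {"tx": 0.6,"ty": 0.0,"tz": 0.08,"rx": 0.0,"ry": 0.0,"rz": 0.0,"grip": 3.0},
  {"tx": 0.7,"ty": 0.0,"tz": 0.1,"rx": 0.0,"ry": 0.0,"rz": 0.0,"grip": 3.0},
  {"tx": 0.8,"ty": 0.0,"tz": 0.11,"rx": 0.0,"ry": 0.0,"rz": 0.0,"grip": 3.0},
  {"tx": 0.9,"ty": 0.0,"tz": 0.13,"rx": 0.0,"ry": 0.0,"rz": 0.0,"grip": 3.0},
  {"tx": 1.0,"ty": 0.0,"tz": 0.14,"rx": 0.0,"ry": 0.0,"rz": 0.0,"grip": 3.0},
  {"tx": 1.1,"ty": 0.0,"tz": 0.15,"rx": 0.0,"ry": 0.0,"rz": 0.0,"grip": 3.0},
  {"tx": 1.2,"ty": 0.0,"tz": 0.17,"rx": 0.0,"ry": 0.0,"rz": 0.0,"grip": 3.0},
  {"tx": 1.3,"ty": 0.0,"tz": 0.18,"rx": 0.0,"ry": 0.0,"rz": 0.0,"grip": 3.0},
  {"tx": 1.4,"ty": 0.0,"tz": 0.2,"rx": 0.0,"ry": 0.0,"rz": 0.0,"grip": 3.0},
])

```text
t: 7.08
ee_pos: [545.7, 10.5, 49.5]
ee_rot: [3.141, -0.14, 0.717]
contact_force: [-1.2, -0.6, 1.0]
width: 0.349
grasp_force: 0.6
```

```bash
python3 look.py 5
```

```text
ee [545.9  10.6  49.5] F [-0.3 -0.6  0.4] pot [575.1  35.4] 1.95 pl [580.2  41.2] 0.2 355
pot fwd 38.3 lat 0.5
pl fwd 45.9 lat -0.5
top pl-pot 0
```

Emit:
apply_moves([
  {"tx": 0.1,"ty": 0.0,"tz": 0.01,"rx": 0.0,"ry": 0.0,"rz": 0.0,"grip": 3.0},
  {"tx": 0.2,"ty": 0.0,"tz": 0.03,"rx": 0.0,"ry": 0.0,"rz": 0.0,"grip": 3.0},
  {"tx": 0.3,"ty": 0.0,"tz": 0.04,"rx": 0.0,"ry": 0.0,"rz": 0.0,"grip": 3.0},
  {"tx": 0.4,"ty": 0.0,"tz": 0.06,"rx": 0.0,"ry": 0.0,"rz": 0.0,"grip": 3.0},
  {"tx": 0.5,"ty": 0.0,"tz": 0.07,"rx": 0.0,"ry": 0.0,"rz": 0.0,"grip": 3.0},
  {"tx": 0.57,"ty": 0.0,"tz": 0.08,"rx": 0.0,"ry": 0.0,"rz": 0.0,"grip": 3.0},
  {"tx": 0.57,"ty": 0.0,"tz": 0.08,"rx": 0.0,"ry": 0.0,"rz": 0.0,"grip": 3.0},
  {"tx": 0.4,"ty": 0.0,"tz": 0.06,"rx": 0.0,"ry": 0.0,"rz": 0.0,"grip": 3.0},
  {"tx": -0.5,"ty": 0.0,"tz": -0.07,"rx": 0.0,"ry": 0.0,"rz": 0.0,"grip": 3.0},
  {"tx": -2.5,"ty": 0.0,"tz": -0.35,"rx": 0.0,"ry": 0.0,"rz": 0.0,"grip": 3.0},
  {"tx": -4.0,"ty": 0.0,"tz": -1.0,"rx": 0.0,"ry": 0.0,"rz": 0.0,"grip": 3.0},
  {"tx": -4.0,"ty": 0.0,"tz": -4.0,"rx": 0.0,"ry": 0.0,"rz": 0.0,"grip": 3.0},
  {"tx": -4.0,"ty": 0.0,"tz": -7.0,"rx": 0.0,"ry": 0.0,"rz": 0.0,"grip": 3.0},
  {"tx": -4.0,"ty": 0.0,"tz": -7.0,"rx": 0.0,"ry": 0.0,"rz": 0.0,"grip": 3.0},
  {"tx": -4.0,"ty": 0.0,"tz": -7.0,"rx": 0.0,"ry": 0.0,"rz": 0.0,"grip": 3.0},
])

```text
t: 9.0
ee_pos: [507.8, -22.3, 113.1]
ee_rot: [3.141, -0.14, 0.716]
contact_force: [0.2, -0.1, -0.3]
width: 0.35
grasp_force: 0.0
```

```bash
python3 look.py 6; python3 - <<'E'
from h import *
from bench import viewer
w=dict(np.load("pics/wrist6.npz")); s=viewer.capture("side")
f=w["frame"].copy(); hull,q,_,_=wfind(w); pot,_=circ(ray(w,hull,94),30.); pl,_=circ(ray(w,q,40),48.)
a=np.linspace(0,2*np.pi,90)
for (p,z,r,col) in((pot,94,30,(255,0,255)),(pl,40,48,(0,0,255))):
    cv2.polylines(f,[proj(w,np.c_[p[0]+r*np.cos(a),p[1]+r*np.sin(a),0*a+z]).astype(np.int32)],True,col,1)
cv2.imwrite("pics/both6.png",np.hstack([cv2.resize(f[:360,160:480],(400,450)),cv2.resize(s["frame"][160:270,280:378],(400,450))])[:,:,::-1])
# white margin: min/max gap between rim and plinth edge in wrist image
t=viewer.capture("top"); np.savez("pics/top6.npz",**t); print(find(t))
E
```

```text
ee [507.5 -22.  112.6] F [ 0.5 -0.4 -0.8] pot [578.5  39.4] 1.49 pl [580.9  41.8] 0.33 345
pot fwd 93.8 lat 0.3
pl fwd 97.3 lat -0.0
top pl-pot 0
(array([581.78385342,  38.24419246]), np.float64(3.8063398594476983), array([580.86023282,  39.77942903]), np.float64(1.0588735588961649), np.int64(81))
```

View pics/both6.png

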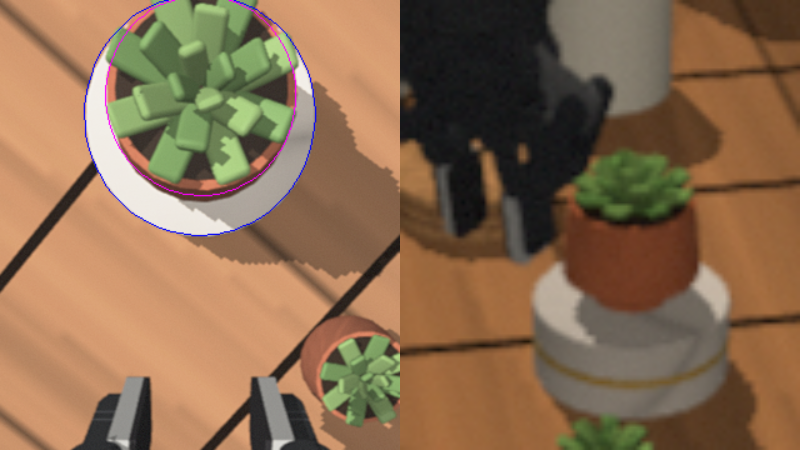

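```bash
python3 - <<'E'
from h import *
d=np.array([np.cos(.716),np.sin(.716)])
go([*(np.array([580.5,41])-d*75),215],tool(.716,0))
E
```

```text
t 9.15 ee [507.5 -21.9 112.3] shift cm [ 3.53  0.04 -9.88] rot [-0.  -7.9  0. ]
```

Emit:
apply_moves([
  {"tx": 0.0,"ty": 0.0,"tz": -5.0,"rx": 0.0,"ry": 0.0,"rz": 0.0,"grip": 3.0},
  {"tx": 2.0,"ty": 0.0,"tz": -9.9,"rx": 0.0,"ry": -4.0,"rz": 0.0,"grip": 3.0},
  {"tx": 3.5,"ty": 0.0,"tz": -9.9,"rx": 0.0,"ry": -7.9,"rz": 0.0,"grip": 3.0},
  {"tx": 3.5,"ty": 0.0,"tz": -9.9,"rx": 0.0,"ry": -7.9,"rz": 0.0,"grip": 3.0},
  {"tx": 3.5,"ty": 0.0,"tz": -9.9,"rx": 0.0,"ry": -7.9,"rz": 0.0,"grip": 3.0},
  {"tx": 3.5,"ty": 0.0,"tz": -9.9,"rx": 0.0,"ry": -7.9,"rz": 0.0,"grip": 3.0},
])

```text
t: 9.9
ee_pos: [522.9, -9.1, 215.1]
ee_rot: [-3.141, -0.0, 0.715]
contact_force: [-0.2, 0.1, -0.1]
width: 0.354
grasp_force: 0.0
```

```bash
python3 look.py 7; python3 - <<'E'
from h import *
w=dict(np.load("pics/wrist7.npz"))
f=w["frame"].copy(); hull,q,a,b=wfind(w); print(a,b,-w["R"].T@w["t"]); pot,_=circ(ray(w,hull,94),30.); pl,_=circ(ray(w,q,40),48.)
a=np.linspace(0,2*np.pi,90)
for (p,z,r,col) in((pot,94,30,(255,0,255)),(pl,40,48,(0,0,255)),(pl,94,30,(0,255,255))):
    cv2.polylines(f,[proj(w,np.c_[p[0]+r*np.cos(a),p[1]+r*np.sin(a),0*a+z]).astype(np.int32)],True,col,1)
cv2.imwrite("pics/w7.png",cv2.resize(f[:240,200:440],(600,600))[:,:,::-1])
E
```

```text
ee [523.   -9.1 215.3] F [ 0.   0.1 -0.8] pot [579.9  40.9] 0.37 pl [580.5  41.7] 0.43 379
pot fwd 75.7 lat -0.4
pl fwd 76.7 lat -0.6
top pl-pot 0
(array([273,  63], dtype=int32), array([368, 164], dtype=int32)) (array([255,  41], dtype=int32), array([385, 178], dtype=int32)) [581.59614803  42.20563725 358.80263422]
```

View pics/w7.png

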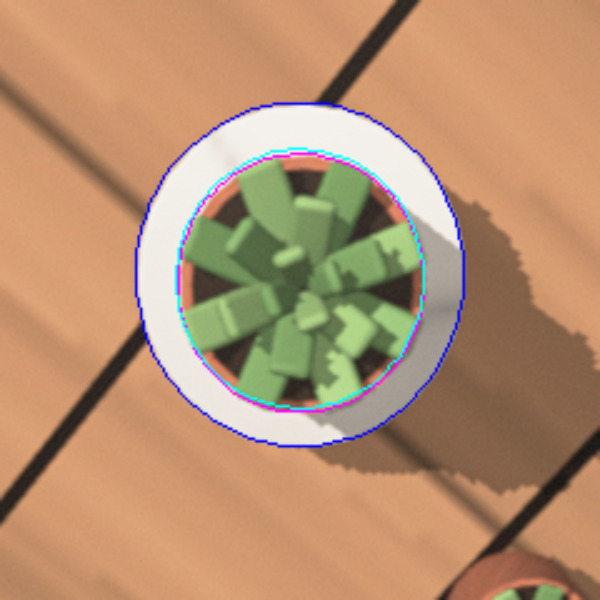

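From straight above, the pot is about 1 mm off the plinth's centre (tolerance 7 mm) and upright, and the plinth hasn't moved. The gripper is well clear, so I'll hand in.

```bash
python3 -c "
from bench import ticket
print(ticket.hand_in())"
```

```text
the job is handed in; nothing more can be done
None
```

The pot stands upright about 1 mm from the middle of the plinth, measured from the wrist camera, and the plinth did not measurably move. The job is handed in, but the hand-in gave no verdict.

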